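# Set and strike the sample-tag press

### The arm

A 6-joint arm with a two-finger parallel gripper is mounted at the origin on the work surface. World frame = base frame: x ahead of the robot, y to its left, z up, the work surface at z = 0. Lengths are in m, angles in rad, forces in N, time in s.
With the tool pointing down it reaches from about 0.375 to 0.975 m from the base axis. Payload 3.8 kg.
Tool frame: the origin (TCP) lies at the very end of the fingers, on their centre line; the grasp point (between the pads) lies 19 mm behind it; z points along the fingers, y is the line along which they close (so a half turn about z gives the same grasp; the last joint's range is limited). The gripper opens to 85 mm and grips with 20 to 120 N. Pads are 22 mm wide; open, the fingers measure 114 mm over their backs; the gripper's body (76 mm by 85 mm) begins 54 mm behind the grasp point. The pads swing forward as they close: fully open they stand 13 mm farther back than shut.
Start: joints at [-1.298, 0.264, 1.604, -0, 1.274, -0.037], TCP at [0.206, -0.643, 0.231] pointing down, gripper open.
Joint ranges: [-2.63, 2.63], [-0.94, 2.18], [0.31, 2.57], [-1.31, 4.45], [0, 2.66], [-2.55, 2.55]. Speed limits (rad/s): [2.57, 2.57, 3.14, 3.14, 3.14, 3.14].

### API

Orientations are given as a rotation vector (axis times angle).
In Python, from workcell import * gives the robot as it stands.
- The arm moves only by the shell command python3 -m crank 'ROWS' [OPENING] [FORCE]. ROWS is JSON, a list that holds one entry, the list of rows, each a list of 6 numbers: the shift along the tool's x, y, z in cm, then the turn, a rotation vector about the tool's x, y, z in rad. In form: [[[dx, dy, dz, ax, ay, az], ...]]. A call has 1 to 8 rows; each row shifts and turns the commanded pose from where the row before left it, along the tool's axes as they then stand; what a row does not reach is not made up. A row lasts 1/12 s, in which the tool goes at most 41.7 mm and 7.16 degrees, less where a joint would pass 70% of its speed; a pose out of reach is approached as far as the arm can. A call with a gripper value outside its range is refused whole. OPENING is the finger opening in cm, from 0 to 8.54, set as the call begins (- or left out, the last holds). The fingers move at their own pace and stop on an object; FORCE is the grip in N (left out, the last holds). Time passes only in rows, so rows that do not move let the fingers close. It gives the time, the measured TCP pose, the force, the opening and the grip force at its end, in the units of the state.
- read_state(): the state, without advancing time (a new reading comes with each control period).
- read_camera(name): name is "scene" or "top" or "wrist"; returns the picture (400x640x3 uint8, blue, green, red); there is no depth.
- camera_model(name): a dict with "camera_matrix" (3x3 intrinsics, pixels), "R" (3x3) and "t" (3): a world point X has camera coordinates R X + t. Camera axes: x right, y down, z forward; pixel columns grow to the right and rows downward; lengths in m; the calibration is good to about 2 mm. A picture is of the moment at which its call begins: read the wrist's pose just before it. camera_model takes no time and is no camera call; for the wrist camera it gives the pose at the moment of the call.
- finish_job(): hands the job in; it is judged then, once.
The state is a dict: "time": time; "q": joint angles; "joint_vel": joint speeds; "joint_torque": joint torques, N m; "tool_pos": TCP position; "tcp_rot": TCP orientation; "wrist_force": force on the tool from outside, world axes, zero at the start; "torque": the same for the moment, N m; "width": opening from 0.0 (shut) to 1.0 (fully open); "grip_force": force on a finger pad.
Only numpy, scipy, OpenCV 4.12 (cv2) and the standard library are available. Lean on these libraries where they do the work, as an engineer would, in place of code of your own. Each camera call takes 0.05 s, during which the arm holds its last target. There are 200 camera calls.

### The job

Set the three thumbwheels of the grey tag press to the code 4-2-5, reading from the wheel farthest from the black plunger to the one next to it, with each number's dots squarely on top between the index bars; then push the plunger fully home, hold it a moment and let it up. The sprung axles are delicate, so press the wheels and the plunger gently (never over 20 N), do not strike a tag with the wrong number, and leave everything else on the bench where it is.

Things in the scene. Friction and masses are not known exactly. Their poses are not given: they have to be found in the camera images.
- press: grey tag press, fixed, base 100 x 220 mm, 36 mm high; origin at its underside, x across the row of wheels (away from the robot at yaw 0), y along it, z up. Wheels at y = +74, +30, -14 mm, tops at z = 92 mm; the cheeks between them, with dark index bars, end 8.5 mm lower. Plunger at y = -78 mm. No part is to take over 20 N
- wheel_a (a joint): thumbwheel farthest from the plunger: white drum, radius 24 mm, 24 mm wide, axle along the press's y. Number n (n dark dots like a die, flush) is on top between the index bars at (n-1) x 1.0472 rad; set it to 4 = 3.1416, within 0.1 rad or so. The value grows as the wheel's top moves to the press's +x. Stops 0.4 rad before 1 and past 6; no clicks
- wheel_b (a joint): thumbwheel in the middle: white drum, radius 24 mm, 24 mm wide, axle along the press's y. Number n (n dark dots like a die, flush) is on top between the index bars at (n-1) x 1.0472 rad; set it to 2 = 1.0472, within 0.1 rad or so. The value grows as the wheel's top moves to the press's +x. Stops 0.4 rad before 1 and past 6; no clicks
- wheel_c (a joint): thumbwheel next to the plunger: white drum, radius 24 mm, 24 mm wide, axle along the press's y. Number n (n dark dots like a die, flush) is on top between the index bars at (n-1) x 1.0472 rad; set it to 5 = 4.1888, within 0.1 rad or so. The value grows as the wheel's top moves to the press's +x. Stops 0.4 rad before 1 and past 6; no clicks
- wheel_a_top (a point): topmost point of wheel_a at rest, mid-width. Each wheel's axle is sprung: it yields downwards from 3 N at 10 N per mm and bottoms at 1.5 mm, 18 N
- wheel_b_top (a point): the same point of the middle wheel. Each wheel stays where left and needs about 0.135 N m (5.6 N along the rim) to turn: a fingertip pressed on top with some 8 to 12 N, depending on the hidden friction, drags it round; pressed lighter it slips
- wheel_c_top (a point): the same point of the wheel next to the plunger
- plunger (a joint): travel of the black mushroom plunger, 38 mm wide: 0 up, 0.008 m fully home; 1.8 N to start, 9 N to reach home, then a hard stop; springs back when let go. Home counts from 0.007 m, held 0.2 s; it must not pass 0.003 m while any wheel is off its number
- plunger_top (a point): centre of the plunger's top, 110 mm above the bench when up; moves with it
- flask_a: round-bellied clear glass flask, 74 mm wide, 112 mm tall, standing close behind the press (its far side); loose, not to be moved; origin at the middle of its underside
- flask_b: a second such flask, close behind the press at the plunger end; loose, not to be moved; origin at the middle of its underside
- flask_c: a third such flask, off to the robot's left; loose, not to be moved; origin at the middle of its underside
- tag_tin: flat aluminium tin of blank tags, 50 x 85 x 28 mm, lying close in front of the press (robot's side); loose, not to be moved; origin at the middle of its underside
- tube_rack: grey tube rack 90 x 150 mm, 73 mm tall over the orange caps; loose, not to be moved; origin at the middle of its underside
- reagent_bottle: amber glass bottle, 64 mm wide, about 130 mm tall; loose, not to be moved; origin at the middle of its underside
- dish: clear flat culture dish with cover, 94 mm wide, 20 mm tall; loose, not to be moved; origin at the middle of its underside

How it is judged:
On the way, in this order (a step that is already met when the one before it is completed fails the run):
1. all three wheels show the code 4-2-5 (value of joint wheel_a between 2.9716 and 3.3116 rad and value of joint wheel_b between 0.8772 and 1.2172 rad and value of joint wheel_c between 4.0188 and 4.3588 rad), for 0.2 s.
2. the plunger is pushed fully home and held a moment, with the code still set (all of step 1 and value of joint plunger above 0.007 m), for 0.2 s.
At the end, for the whole second after the job is handed in: the three wheels rest within 0.17 rad (about 10 degrees) of 4, 2 and 5, and the plunger is up again (within 1 mm) (all of step 1 and value of joint plunger below 0.001 m and velocity of joint wheel_a between -0.05 and 0.05 rad/s and velocity of joint wheel_b between -0.05 and 0.05 rad/s and velocity of joint wheel_c between -0.05 and 0.05 rad/s); the robot touches nothing.
It fails at once if over 20 N on the press, its wheels or its plunger (contact force between anything else and press above 20 N).
It fails at once if the plunger is pushed past 3 mm while a wheel is off the code (a wrongly numbered tag) (value of joint plunger above 0.003 m and not (value of joint wheel_a between 2.9716 and 3.3116 rad and value of joint wheel_b between 0.8772 and 1.2172 rad and value of joint wheel_c between 4.0188 and 4.3588 rad)).
It fails at once if one of the loose things on the bench is moved more than 20 mm (distance of any of flask_a, flask_b, flask_c, tag_tin, tube_rack, reagent_bottle, dish from where it was at the start of the episode above 0.02 m).
It also fails if it takes over 72 s, if anything falls off the work surface, if the arm or the gripper's body presses on something with over 40 N, if the wrist force passes 120 N, or if a joint passes its speed limit or range.

## Working session

There is one attempt and no reset: what is moved stays moved. The work goes in short steps, Python scripts to look and compute and a shell command to move; the robot and the scene stay as the last step left them, time stands still between calls to the robot, and variables do not carry over. Pictures are saved under pics/ and viewed, at most 10 in all, crops included, and the job is handed in when it is done.

```bash
mkdir -p pics; ls
python3 - <<'E'
from workcell import *
import cv2,numpy as np
s=read_state();print({k:np.round(v,3).tolist() for k,v in s.items()})
for n in("scene","top"):
    cv2.imwrite(f"pics/{n}0.png",read_camera(n)); m=camera_model(n); print(n,{k:np.round(v,4).tolist() for k,v in m.items()})
E
```

```text
pics
{'time': 0.0, 'q': [-1.298, 0.265, 1.605, 0.0, 1.274, -0.037], 'joint_vel': [-0.001, 0.001, 0.001, 0.001, -0.002, 0.001], 'joint_torque': [-0.002, -51.511, -36.731, -0.0, 0.013, -0.0], 'tool_pos': [0.206, -0.642, 0.23], 'tcp_rot': [-3.102, -0.484, 0.0], 'wrist_force': [-0.172, -0.241, 0.494], 'torque': [0.025, -0.026, 0.027], 'grip_force': 0.0, 'width': 0.996}
scene {'camera_matrix': [[377.0966, 0.0, 317.7464], [0.0, 377.0966, 195.4864], [0.0, 0.0, 1.0]], 'R': [[0.6035, 0.7972, -0.0177], [0.6331, -0.4926, -0.5971], [-0.4847, 0.3492, -0.802]], 't': [-0.37, -0.2683, 1.4047]}
top {'camera_matrix': [[510.426, 0.0, 316.5375], [0.0, 510.426, 205.3156], [0.0, 0.0, 1.0]], 'R': [[0.0212, -0.9998, -0.0064], [-0.9869, -0.0199, -0.1599], [0.1598, 0.0097, -0.9871]], 't': [0.022, 0.5709, 1.4146]}
```

View pics/top0.png

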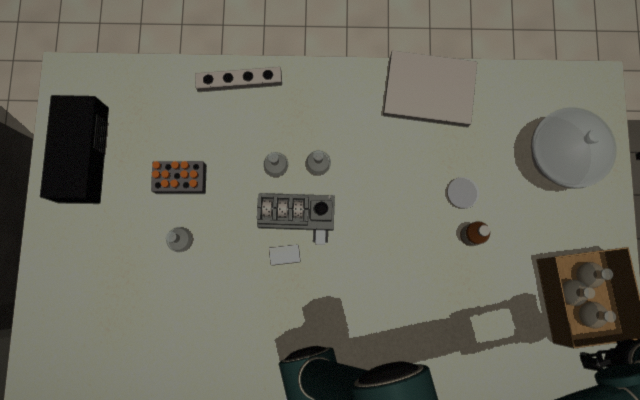

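View pics/scene0.png

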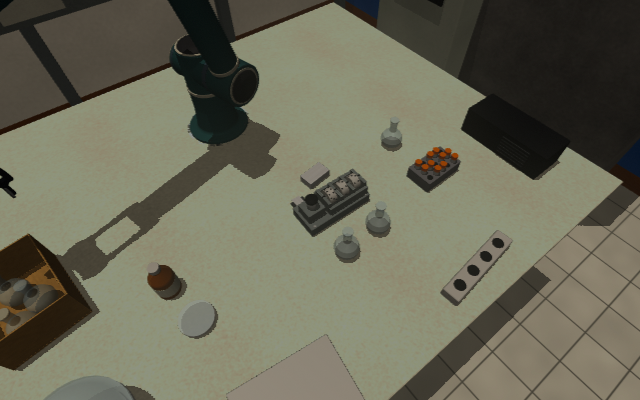

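The top view shows the press with its wheels near (266,209), (283,209) and (299,208), the plunger at (321,208), flasks behind at (276,163) and (318,162), and the tin in front at (285,254). The scene view agrees.

```bash
cat > h.py <<'E'
from workcell import *
import cv2,numpy as np
from scipy.spatial.transform import Rotation as R
def px2w(n,u,v,z,m=None):
    m=m or camera_model(n);K,Rm,t=[np.array(m[k]) for k in("camera_matrix","R","t")]
    d=Rm.T@np.linalg.inv(K)@[u,v,1];c=-Rm.T@t
    return c+d*(z-c[2])/d[2]
def w2px(m,X):
    K,Rm,t=[np.array(m[k]) for k in("camera_matrix","R","t")];p=K@(Rm@np.array(X)+t);return p[:2]/p[2]
def st():
    s=read_state();print(round(s["time"],2),np.round(s["tool_pos"],4),np.round(s["tcp_rot"],3),np.round(s["wrist_force"],2),round(s["width"],3));return s
def totool(s,X):
    return R.from_rotvec(s["tcp_rot"]).inv().apply(np.array(X)-s["tool_pos"])*100
E
python3 - <<'E'
from h import *
for nm,u,v,z in[("a",266,209,.092),("b",283,209,.092),("c",299,208,.092),("pl",321,208,.11),("bl",258,228,.036),("br",333,230,.036),("tl",258,195,.036),("tin",285,254,.028),("fla",276,158,.1),("flb",318,157,.1)]:
    print(nm,np.round(px2w("top",u,v,z),4))
im=cv2.imread("pics/top0.png")[150:270,240:350]
cv2.imwrite("pics/c1.png",cv2.resize(im,None,fx=5,fy=5,interpolation=cv2.INTER_CUBIC))
s=st();print(R.from_rotvec(s["tcp_rot"]).as_matrix().round(3))
m=camera_model("wrist");Rt=R.from_rotvec(s["tcp_rot"]).as_matrix()
c=-np.array(m["R"]).T@m["t"];print("cam in tool",Rt.T@(c-s["tool_pos"]),(np.array(m["R"])@Rt).round(3),m["camera_matrix"])
E
```

```text
a [0.5498 0.1731 0.092 ]
b [0.5507 0.126  0.092 ]
c [0.5544 0.0818 0.092 ]
pl [0.5528 0.0209 0.11  ]
bl [0.5028 0.2001 0.036 ]
br [ 0.5015 -0.0146  0.036 ]
tl [0.5988 0.2039 0.036 ]
tin [0.4307 0.121  0.028 ]
fla [0.6934 0.1496 0.1   ]
flb [0.6986 0.0321 0.1   ]
0.1 [ 0.2056 -0.6422  0.23  ] [-3.102 -0.484  0.   ] [-0.7  -0.25 -0.38] 1.001
[[ 0.952  0.305 -0.001]
 [ 0.305 -0.952  0.002]
 [ 0.    -0.002 -1.   ]]
cam in tool [ 0.0744608   0.00048073 -0.14252072] [[ 0.001  1.    -0.   ]
 [-0.957  0.001 -0.291]
 [-0.291  0.     0.957]] [[331.95945824   0.         316.07872128]
 [  0.         331.95945824 198.987282  ]
 [  0.           0.           1.        ]]
```

View pics/c1.png

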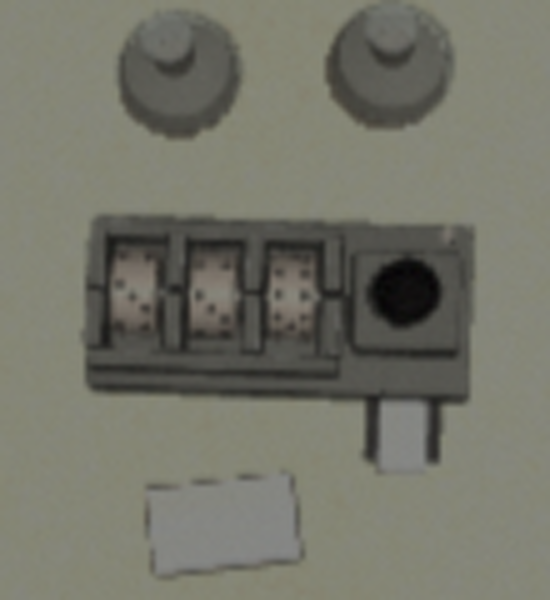

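The crop shows three wheels at rest and the press nearly square to the world axes. I'll close the fingers and go to a viewing pose over the tin side.

```bash
python3 -m crank '[[[0,-3,0,0,0,0.103],[0,-3.5,0,0,0,0.103],[0,-4,0,0,0,0.103],[0.5,-4,0,0,0,0],[2.5,-3.3,0,0,0,0],[2.5,-3.3,0,0,0,0],[2.5,-3.3,0,0,0,0],[2.5,-3.3,0,0,0,0]]]' 0 20
python3 -m crank '[[[2.5,-3.3,0,0,0,0],[1.17,-3.88,0,0,0,0],[1.17,-3.88,0,0,0,0],[1.17,-3.88,0,0,0,0],[1.17,-3.88,0,0,0,0],[1.17,-3.88,0,0,0,0],[1.17,-3.88,0,0,0,0],[1.17,-3.88,0,0,0,0]]]'
python3 -m crank '[[[1.17,-3.88,0,0,0,0],[1.17,-3.88,0,0,0,0],[1.17,-3.88,0,0,0,0],[0,0,0,0,0,0]]]'
```

```text
time: 0.77
tool_pos: [0.2904, -0.3663, 0.231]
tcp_rot: [-3.141, 0.001, -0.0]
wrist_force: [1.0, 0.0, 0.8]
width: 0.003
grip_force: 0.0
time: 1.43
tool_pos: [0.3966, -0.0615, 0.2312]
tcp_rot: [3.142, 0.001, 0.001]
wrist_force: [0.8, 0.3, -0.3]
width: -0.002
grip_force: 0.0
time: 1.77
tool_pos: [0.4327, 0.0593, 0.2313]
tcp_rot: [-3.138, -0.012, -0.001]
wrist_force: [0.5, 0.2, -0.5]
width: -0.004
grip_force: 0.0
```

```bash
python3 -m crank '[[[2,-2,2,0,0,0],[2,-2,2,0,0,0],[0.5,-1,2,0,0,0],[0,0,0,0,0,0],[0,0,0,0,0,0],[0,0,0,0,0,0]]]'
python3 - <<'E'
from h import *
st();m=camera_model("wrist");im=read_camera("wrist");cv2.imwrite("pics/w1.png",im)
import pickle;pickle.dump(m,open("m1.pkl","wb"))
E
```

```text
time: 2.27
tool_pos: [0.4765, 0.1023, 0.1715]
tcp_rot: [3.141, 0.001, -0.001]
wrist_force: [0.1, 0.4, -0.1]
width: -0.001
grip_force: 0.0
2.27 [0.4765 0.1023 0.1715] [ 3.141e+00  1.000e-03 -1.000e-03] [ 0.07  0.41 -0.08] -0.001
```

View pics/w1.png

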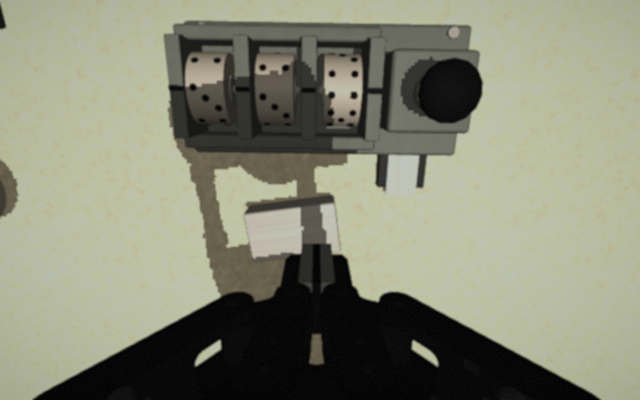

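The wrist view shows index bars at about (176,89), (243,89), (309,90) and (375,91), and the plunger at (450,90). I'll fix the press pose from the bars and unwrap each drum.

```bash
cat > unwrap.py <<'E'
from h import *
def unwrap(im,m,O,yaw,lim=85):
    # rows: angle phi from top toward +x (deg, + upward in image), cols: y
    Rz=R.from_euler("z",yaw).as_matrix();out=[]
    for yc in(.074,.030,-.014):
        phi=np.radians(np.arange(lim,-lim-1,-.5));yy=np.linspace(.013,-.013,90)
        P,Y=np.meshgrid(phi,yy,indexing="ij")
        X=np.stack([.024*np.sin(P),yc+Y,.068+.024*np.cos(P)],-1)@Rz.T+O
        C=X@np.array(m["R"]).T+m["t"];p=C@np.array(m["camera_matrix"]).T
        u=cv2.remap(im,(p[...,0]/p[...,2]).astype(np.float32),(p[...,1]/p[...,2]).astype(np.float32),cv2.INTER_CUBIC)
        u=cv2.resize(u,(200,u.shape[0]*3//2))
        for d in range(-80,81,10):
            r=int((lim-d)/.5*1.5);cv2.line(u,(0,r),(14 if d else 200,r),(0,0,255),1);cv2.putText(u,str(d),(0,r),0,.35,(255,0,0))
        out+=[u,np.zeros((u.shape[0],20,3),np.uint8)]
    return np.hstack(out)
E
python3 - <<'E'
from unwrap import *
import pickle
m=pickle.load(open("m1.pkl","rb"));im=cv2.imread("pics/w1.png")
B=[px2w("",u,v,.0835,m) for u,v in((176,89),(243,89),(309.5,90),(375.5,91))];print(np.round(B,4))
pl=px2w("",450,90,.11,m);print("pl",pl)
B=np.array(B);d=B[0]-B[3];yaw=np.arctan2(-d[0],d[1]);print("yaw",yaw,np.linalg.norm(d))
Rz=R.from_euler("z",yaw).as_matrix()
O=B[1:3].mean(0)-Rz@[0,.030,0];O[2]=0;print("O",O)
for yc,z in((.074,.092),(.03,.092),(-.014,.092),(-.078,.11)):print(np.round(O+Rz@[0,yc,z],4))
for q in((.05,.11,.036),(.05,-.11,.036),(-.05,-.11,.036),(-.05,.11,.036)): print("corner",w2px(m,O+Rz@q))
np.save("pose.npy",[*O,yaw])
cv2.imwrite("pics/u1.png",unwrap(im,m,O,yaw))
E
```

```text
[[0.5566 0.1943 0.0835]
 [0.5566 0.1501 0.0835]
 [0.5561 0.1063 0.0835]
 [0.5555 0.0627 0.0835]]
pl [0.55562929 0.02376813 0.11      ]
yaw -0.008094042456835404 0.1315719523891399
O [0.55611769 0.09822405 0.        ]
[0.5567 0.1722 0.092 ]
[0.5564 0.1282 0.092 ]
[0.556  0.0842 0.092 ]
[0.5555 0.0202 0.11  ]
corner [175.32960898  19.92636959]
corner [467.575314   23.0494813]
corner [450.63747098 155.06473391]
corner [188.91749022 152.60010307]
```

View pics/u1.png

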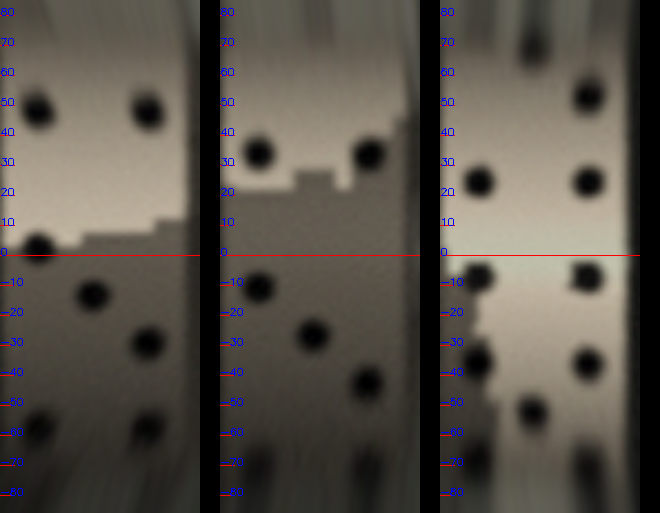

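The pitch checks out at 44 mm. The unwrapped drums read:

| Wheel | What is visible | Turn needed | Rim travel |
|---|---|---|---|
| a | 3 at −14° | +74° to reach 4 | ≈ +31 mm |
| b | 2 at +33° | −33° | ≈ −13.7 mm |
| c | 4 at +7.5°, 5 at −53° | +53° | ≈ +22.3 mm |

I'll start with b.

```bash
python3 -m crank '[[[3,-1,0.5,0,0,0],[3,-1,1.5,0,0,0],[2.6,-0.57,2.5,0,0,0],[0,0,2.5,0,0,0],[0,0,0.4,0,0,0],[0,0,0,0,0,0],[0,0,0,0,0,0]]]'
python3 -m crank '[[[0,0,0.15,0,0,0],[0,0,0.05,0,0,0],[0,0,0,0,0,0],[0,0,0,0,0,0]]]'
python3 -m crank '[[[0,0,0.05,0,0,0],[0,0,0,0,0,0],[0,0,0,0,0,0]]]'
```

```text
time: 2.9
tool_pos: [0.5626, 0.1281, 0.0985]
tcp_rot: [-3.142, 0.0, -0.001]
wrist_force: [0.1, 0.3, 0.2]
width: 0.001
grip_force: 0.0
time: 3.23
tool_pos: [0.5632, 0.1288, 0.0966]
tcp_rot: [-3.141, -0.001, -0.003]
wrist_force: [-0.1, -0.1, -0.4]
width: -0.003
grip_force: 0.0
time: 3.48
tool_pos: [0.5627, 0.1288, 0.0949]
tcp_rot: [-3.142, -0.001, -0.0]
wrist_force: [-0.2, 0.1, 0.2]
width: 0.003
grip_force: 0.0
```

```bash
for i in 1 2 3 4; do python3 -m crank '[[[0,0,0.05,0,0,0],[0,0,0,0,0,0],[0,0,0,0,0,0]]]' | grep -E "pos|force: \["; done
```

```text
tool_pos: [0.5627, 0.1288, 0.0941]
wrist_force: [-0.5, 0.3, 0.2]
tool_pos: [0.5627, 0.1288, 0.0937]
wrist_force: [-0.1, -0.4, -0.3]
tool_pos: [0.5627, 0.1288, 0.0932]
wrist_force: [-0.6, -0.4, 0.5]
tool_pos: [0.5627, 0.1287, 0.0927]
wrist_force: [-0.6, 0.3, 0.4]
```

```bash
for i in 1 2 3; do python3 -m crank '[[[0,0,0.03,0,0,0],[0,0,0,0,0,0],[0,0,0,0,0,0]]]' | grep -E "pos|force: \["; done
```

```text
tool_pos: [0.5628, 0.1287, 0.0925]
wrist_force: [1.0, 0.0, -0.2]
tool_pos: [0.5627, 0.1287, 0.0921]
wrist_force: [0.2, 0.6, 0.7]
tool_pos: [0.5628, 0.1288, 0.0921]
wrist_force: [-0.2, 0.3, 0.9]
```

```bash
for i in 1 2 3; do python3 -m crank '[[[0,0,0.03,0,0,0],[0,0,0,0,0,0],[0,0,0,0,0,0]]]' | grep -E "pos|force: \["; done
```

```text
tool_pos: [0.5629, 0.1288, 0.0919]
wrist_force: [-1.4, -1.0, 3.2]
tool_pos: [0.5629, 0.1288, 0.0916]
wrist_force: [-1.6, 0.2, 5.5]
tool_pos: [0.5629, 0.1288, 0.0915]
wrist_force: [-1.5, -1.1, 6.9]
```

```bash
for i in 1 2; do python3 -m crank '[[[0,0,0.03,0,0,0],[0,0,0,0,0,0],[0,0,0,0,0,0]]]' | grep -E "pos|force: \["; done; python3 -m crank '[[[-0.1,0,0,0,0,0],[-0.2,0,0,0,0,0],[-0.2,0,0,0,0,0],[0,0,0,0,0,0],[0,0,0,0,0,0]]]'| grep -E "pos|force: \["
```

```text
tool_pos: [0.5629, 0.1288, 0.0914]
wrist_force: [-2.7, -0.3, 7.2]
tool_pos: [0.5629, 0.1288, 0.0913]
wrist_force: [-3.0, -0.3, 8.6]
tool_pos: [0.5597, 0.129, 0.0916]
wrist_force: [4.8, 0.7, 5.9]
```

```bash
python3 -m crank '[[[0,0,0.08,0,0,0],[0,0,0,0,0,0],[0,0,0,0,0,0]]]' | grep -E "pos|force: \["; python3 -m crank '[[[-0.1,0,0,0,0,0],[-0.1,0,0,0,0,0],[-0.1,0,0,0,0,0]]]'| grep -E "pos|force: \[";  python3 - <<'E'
from unwrap import *
s=st();m=camera_model("wrist");im=read_camera("wrist");O=np.load("pose.npy");u=unwrap(im,m,O[:3],O[3]);
cv2.imwrite("pics/u2.png",u);cv2.imwrite("pics/w2.png",im)
h=im[90:390,120:520];h=cv2.resize(h,(u.shape[0]*4//3,u.shape[0])) if 0 else h
cv2.imwrite("pics/v2.png",np.hstack([u[:510,:560] if 0 else u[:, :],])) 
E
```

```text
tool_pos: [0.5598, 0.129, 0.0913]
wrist_force: [2.4, -0.8, 8.8]
tool_pos: [0.5579, 0.1291, 0.0915]
wrist_force: [4.5, 0.3, 6.9]
7.4 [0.5579 0.1291 0.0915] [-3.141e+00 -1.000e-03 -1.000e-02] [4.51 0.26 6.9 ] 0.004
```

View pics/w2.png

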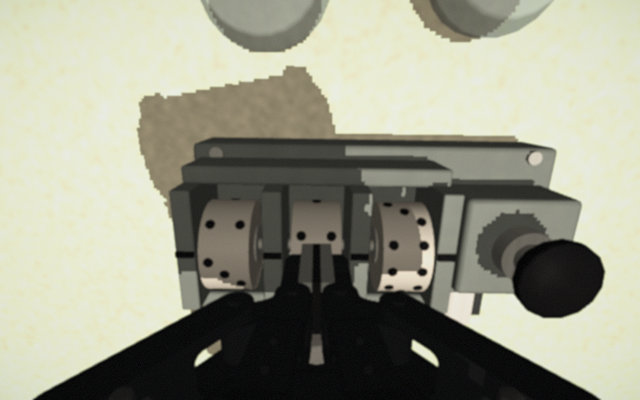

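The fingers sit on wheel b, with its two dots visible at (301,236) and (331,236). I'll measure the wheel angles numerically.

```bash
cat > ang.py <<'E'
from h import *
from unwrap import *
def dots(im,m,lim=70):
    P=np.load("pose.npy");O,yaw=P[:3],P[3];Rz=R.from_euler("z",yaw).as_matrix();g=cv2.cvtColor(im,cv2.COLOR_BGR2GRAY).astype(np.float32)
    for k,yc in zip("abc",(.074,.030,-.014)):
        phi=np.radians(np.arange(-lim,lim,.5));yy=np.arange(-.011,.011,.0002)
        A,Y=np.meshgrid(phi,yy,indexing="ij");X=np.stack([.024*np.sin(A),yc+Y,.068+.024*np.cos(A)],-1)@Rz.T+O
        C=X@np.array(m["R"]).T+m["t"];p=C@np.array(m["camera_matrix"]).T
        u=cv2.remap(g,(p[...,0]/p[...,2]).astype(np.float32),(p[...,1]/p[...,2]).astype(np.float32),cv2.INTER_LINEAR)
        bg=cv2.medianBlur(cv2.convertScaleAbs(u),41).astype(np.float32)
        b=(u<.6*bg).astype(np.uint8);n,l,s,c=cv2.connectedComponentsWithStats(b)
        print(k,sorted([(round(float(np.degrees(phi[0]))+c[i][1]*.5,1),round(float(yy[0]+c[i][0]*.0002)*1e3,1)) for i in range(1,n) if 60<s[i][4]<900]))
E
python3 - <<'E'
from ang import *
import pickle
dots(cv2.imread("pics/w1.png"),pickle.load(open("m1.pkl","rb")))
print();dots(cv2.imread("pics/w2.png"),camera_model("wrist"));st()
E
```

```text
a [(np.float64(-57.7), -6.3), (np.float64(-57.4), 8.0), (np.float64(-29.3), -6.3), (np.float64(-13.4), 0.9), (np.float64(2.1), 8.1), (np.float64(47.7), -6.3), (np.float64(48.1), 8.1)]
b [(np.float64(-68.5), -6.3), (np.float64(-68.3), 8.0), (np.float64(-42.8), -6.2), (np.float64(-26.7), 0.9), (np.float64(-10.8), 8.0), (np.float64(33.5), -6.4), (np.float64(34.2), 8.0)]
c [(np.float64(-67.7), -6.1), (np.float64(-66.5), 8.3), (np.float64(-52.6), 0.9), (np.float64(-36.3), -6.2), (np.float64(-35.7), 8.3), (np.float64(-7.3), -6.1), (np.float64(-7.2), 8.1), (np.float64(24.4), -6.3), (np.float64(24.5), 8.0), (np.float64(52.9), -6.4), (np.float64(67.2), 0.9)]

a [(np.float64(-29.5), -6.3), (np.float64(-13.9), 0.8), (np.float64(2.1), 8.0), (np.float64(46.5), -6.4), (np.float64(46.7), 8.0)]
b [(np.float64(8.0), 9.4), (np.float64(8.6), -8.7), (np.float64(33.8), -6.5), (np.float64(33.9), 7.9)]
c [(np.float64(-58.1), -0.0), (np.float64(-38.0), -6.5), (np.float64(-37.2), 8.0), (np.float64(-8.1), -6.3), (np.float64(-7.5), 8.1), (np.float64(24.0), -6.4), (np.float64(24.1), 7.9), (np.float64(52.7), -6.5), (np.float64(66.7), 0.7)]
7.45 [0.5577 0.1291 0.0915] [-3.141e+00 -1.000e-03 -1.000e-02] [4.6  0.05 6.56] 0.001
```

Wheel b hasn't turned: the finger slipped with Fx about 4.6 and Fz about 6.7, so friction is about 0.7. It needs roughly 10 N while dragging, so I'll press more.

```bash
python3 -m crank '[[[0,0,0.05,0,0,0],[0,0,0.05,0,0,0],[0,0,0,0,0,0],[0,0,0,0,0,0]]]' | grep -E "pos|force: \["; python3 -m crank '[[[-0.1,0,0,0,0,0],[-0.1,0,0,0,0,0],[-0.1,0,0,0,0,0]]]'| grep -E "pos|force: \[";  python3 -m crank '[[[-0.1,0,0,0,0,0],[-0.1,0,0,0,0,0],[-0.1,0,0,0,0,0]]]'| grep -E "pos|force: \["
python3 - <<'E'
from ang import *
m=camera_model("wrist");dots(read_camera("wrist"),m);st()
E
```

```text
tool_pos: [0.5578, 0.1291, 0.091]
wrist_force: [1.8, 0.1, 9.9]
tool_pos: [0.5561, 0.1292, 0.0913]
wrist_force: [6.2, 0.2, 8.8]
tool_pos: [0.5531, 0.1292, 0.0913]
wrist_force: [6.0, -0.1, 7.6]
a [(np.float64(-29.1), -6.3), (np.float64(-13.4), 0.8), (np.float64(2.4), 8.0), (np.float64(46.8), -6.4), (np.float64(47.2), 8.0)]
b [(np.float64(-2.6), 9.4), (np.float64(-1.8), -8.6), (np.float64(23.1), -6.4), (np.float64(23.1), 7.9)]
c [(np.float64(-58.8), -0.1), (np.float64(-36.5), -6.3), (np.float64(-36.5), 8.0), (np.float64(-7.8), -6.2), (np.float64(-7.4), 8.0), (np.float64(24.3), -6.4), (np.float64(24.5), 7.9), (np.float64(53.1), -6.5), (np.float64(67.2), 0.7)]
8.33 [0.5528 0.1292 0.0912] [-3.14e+00 -1.00e-03 -1.40e-02] [ 5.73 -0.76  8.2 ] -0.004
```

```bash
python3 -m crank '[[[-0.1,0,0.04,0,0,0],[-0.1,0,0,0,0,0],[-0.1,0,0,0,0,0],[-0.1,0,0,0,0,0],[-0.1,0,0,0,0,0],[-0.1,0,0,0,0,0]]]'| grep -E "pos|force: \["
python3 - <<'E'
from ang import *
m=camera_model("wrist");dots(read_camera("wrist"),m);st()
E
```

```text
tool_pos: [0.5471, 0.1292, 0.091]
wrist_force: [4.6, -1.1, 8.8]
a [(np.float64(-29.3), -6.4), (np.float64(-13.5), 0.8), (np.float64(2.5), 8.0), (np.float64(46.9), -6.4), (np.float64(47.2), 8.0)]
b [(np.float64(-17.1), 9.5), (np.float64(-16.3), -8.7), (np.float64(9.0), -6.4), (np.float64(9.0), 8.0), (np.float64(67.1), 0.7)]
c [(np.float64(-59.2), -0.0), (np.float64(-36.8), -6.4), (np.float64(-35.8), 8.1), (np.float64(-7.4), -6.3), (np.float64(-7.4), 8.0), (np.float64(24.0), 7.9), (np.float64(24.4), -6.4), (np.float64(53.0), -6.5), (np.float64(67.1), 0.7)]
8.88 [0.5468 0.1292 0.0909] [-3.14e+00 -1.00e-03 -1.40e-02] [5.42 0.13 8.37] -0.001
```

```bash
python3 -m crank '[[[-0.1,0,0.02,0,0,0],[-0.1,0,0,0,0,0],[-0.1,0,0,0,0,0],[0,0,-0.2,0,0,0],[0,0,-0.5,0,0,0],[0,0,-0.5,0,0,0],[0,0,0,0,0,0],[0,0,0,0,0,0]]]'| grep -E "pos|force: \["
python3 - <<'E'
from ang import *
m=camera_model("wrist");dots(read_camera("wrist"),m);st()
E
```

```text
tool_pos: [0.5392, 0.1287, 0.0996]
wrist_force: [-0.3, -0.0, -0.4]
a [(np.float64(-29.2), -6.3), (np.float64(-13.5), 0.8), (np.float64(2.4), 8.0), (np.float64(47.1), -6.4), (np.float64(47.3), 8.1)]
b [(np.float64(-45.0), 8.7), (np.float64(0.2), -6.4), (np.float64(0.4), 8.0), (np.float64(61.1), 0.6)]
c [(np.float64(-58.2), 0.2), (np.float64(-36.5), 8.0), (np.float64(-36.4), -6.2), (np.float64(-7.4), -6.3), (np.float64(-7.4), 8.0), (np.float64(24.4), -6.4), (np.float64(24.6), 7.9), (np.float64(53.0), -6.5), (np.float64(67.1), 0.7)]
9.6 [0.5391 0.1287 0.0995] [ 3.141e+00  1.000e-03 -2.000e-03] [0.32 0.03 0.05] -0.003
```

b is on 2 (0.3°). Now wheel c.

```bash
python3 -m crank '[[[0.4,2.2,0,0,0,0],[0.4,2.17,0,0,0,0],[0,0,0.4,0,0,0],[0,0,0.3,0,0,0],[0,0,0,0,0,0],[0,0,0,0,0,0]]]'| grep -E "pos|force: \["; python3 -m crank '[[[0,0,0.1,0,0,0],[0,0,0.05,0,0,0],[0,0,0,0,0,0],[0,0,0,0,0,0]]]'| grep -E "pos|force: \["; python3 -m crank '[[[0,0,0.05,0,0,0],[0,0,0.05,0,0,0],[0,0,0,0,0,0],[0,0,0,0,0,0]]]'| grep -E "pos|force: \["
```

```text
tool_pos: [0.5472, 0.0856, 0.0924]
wrist_force: [-0.5, 0.8, -0.2]
tool_pos: [0.5476, 0.0857, 0.0918]
wrist_force: [-1.9, 0.4, 4.7]
tool_pos: [0.5477, 0.0856, 0.0913]
wrist_force: [-4.1, 2.0, 7.8]
```

```bash
python3 -m crank '[[[0.1,0,0,0,0,0],[0.1,0,0,0,0,0],[0.1,0,0,0,0,0]]]'| grep -E "pos|force: \["; python3 -m crank '[[[0.1,0,0,0,0,0],[0.1,0,0,0,0,0],[0.1,0,0,0,0,0]]]'| grep -E "pos|force: \["
python3 - <<'E'
from ang import *
m=camera_model("wrist");dots(read_camera("wrist"),m);st()
E
```

```text
tool_pos: [0.5498, 0.0856, 0.0912]
wrist_force: [-6.0, 1.9, 8.5]
tool_pos: [0.5529, 0.0856, 0.0912]
wrist_force: [-6.2, 1.2, 8.8]
a [(np.float64(-29.2), -6.2), (np.float64(-13.6), 0.8), (np.float64(2.3), 8.0), (np.float64(46.8), -6.3), (np.float64(47.0), 8.1)]
b [(np.float64(-46.3), 8.2), (np.float64(0.1), -6.3), (np.float64(0.3), 8.0), (np.float64(60.9), 0.8)]
c [(np.float64(1.5), 9.4), (np.float64(1.9), -7.6), (np.float64(37.4), -6.4), (np.float64(37.5), 7.9), (np.float64(65.4), -6.5)]
11.32 [0.5531 0.0856 0.0912] [-3.141e+00 -1.000e-03  3.000e-03] [-6.3   1.11  9.25] -0.001
```

```bash
python3 -m crank '[[[0.15,0,0,0,0,0],[0.15,0,0,0,0,0],[0.15,0,0,0,0,0],[0.15,0,0,0,0,0]]]'| grep -E "pos|force: \["; python3 -m crank '[[[0.15,0,0,0,0,0],[0.15,0,0,0,0,0],[0.1,0,0,0,0,0],[0.1,0,0,0,0,0]]]'| grep -E "pos|force: \["; python3 -m crank '[[[0,0,-0.3,0,0,0],[0,0,-0.5,0,0,0],[-0.8,0,0,0,0,0],[-0.8,0,0,0,0,0],[-0.8,0,0,0,0,0],[0,0,0,0,0,0],[0,0,0,0,0,0]]]'| grep -E "pos|force: \["
python3 - <<'E'
from ang import *
m=camera_model("wrist");dots(read_camera("wrist"),m);st()
E
```

```text
tool_pos: [0.5589, 0.0855, 0.0912]
wrist_force: [-6.6, 1.4, 9.6]
tool_pos: [0.5639, 0.0854, 0.0912]
wrist_force: [-5.8, 0.7, 8.0]
tool_pos: [0.5397, 0.085, 0.0981]
wrist_force: [0.2, 0.4, 0.1]
a [(np.float64(-29.3), -6.4), (np.float64(-13.5), 0.8), (np.float64(2.4), 8.0), (np.float64(46.9), -6.3), (np.float64(47.2), 8.2)]
b [(np.float64(-44.4), 8.0), (np.float64(0.1), -6.3), (np.float64(0.3), 8.1), (np.float64(61.1), 0.8)]
c [(np.float64(-28.2), 8.6), (np.float64(-27.3), -7.1), (np.float64(-12.8), 0.8), (np.float64(2.9), -6.4), (np.float64(3.1), 8.0), (np.float64(31.7), -6.4), (np.float64(31.8), 7.9), (np.float64(63.3), -6.5), (np.float64(63.6), 7.9)]
12.62 [0.5404 0.085  0.0983] [3.142e+00 1.000e-03 0.000e+00] [-1.58 -0.08 -1.25] -0.003
```

```bash
python3 -m crank '[[[0.6,0,0,0,0,0],[0.6,0,0.2,0,0,0],[0,0,0.3,0,0,0],[0,0,0.1,0,0,0],[0,0,0.1,0,0,0],[0,0,0.1,0,0,0],[0,0,0,0,0,0],[0,0,0,0,0,0]]]'| grep -E "pos|force: \["; python3 -m crank '[[[0.1,0,0,0,0,0],[0.1,0,0,0,0,0],[0.1,0,0,0,0,0],[0.1,0,0,0,0,0],[0.1,0,0,0,0,0],[0,0,0,0,0,0]]]'| grep -E "pos|force: \["
python3 - <<'E'
from ang import *
m=camera_model("wrist");dots(read_camera("wrist"),m);st()
E
```

```text
tool_pos: [0.5535, 0.085, 0.0916]
wrist_force: [-1.2, -0.5, 6.1]
tool_pos: [0.5566, 0.085, 0.0912]
wrist_force: [-6.2, -0.2, 9.2]
a [(np.float64(-29.2), -6.1), (np.float64(-13.6), 0.8), (np.float64(2.3), 8.0), (np.float64(46.8), -6.3), (np.float64(47.1), 8.1)]
b [(np.float64(-46.0), 8.1), (np.float64(0.1), -6.4), (np.float64(0.3), 8.0), (np.float64(60.9), 0.7)]
c [(np.float64(8.2), -8.6), (np.float64(8.7), 9.1), (np.float64(39.3), -6.4), (np.float64(39.5), 7.9), (np.float64(68.0), -6.5), (np.float64(68.1), 7.9)]
13.83 [0.5566 0.085  0.0912] [ 3.141e+00  1.000e-03 -4.000e-03] [-5.46  0.19  8.81] 0.002
```

```bash
python3 -m crank '[[[0.1,0,0,0,0,0],[0.1,0,0,0,0,0],[0,0,0,0,0,0],[0,0,-0.3,0,0,0],[0,0,-0.7,0,0,0],[-0.4,-2.9,0,0,0,0],[-0.4,-2.9,0,0,0,0],[-0.5,-3,0,0,0,0]]]'| grep -E "pos|force: \["; python3 -m crank '[[[0,0,0,0,0,0],[0,0,0,0,0,0]]]'
python3 - <<'E'
from ang import *
m=camera_model("wrist");dots(read_camera("wrist"),m);st()
E
```

```text
tool_pos: [0.5471, 0.1735, 0.101]
wrist_force: [0.4, -0.5, -0.4]
time: 14.67
tool_pos: [0.5465, 0.1743, 0.1006]
tcp_rot: [3.142, 0.006, 0.0]
wrist_force: [-0.2, -1.7, 0.1]
width: 0.003
grip_force: 0.0
a [(np.float64(-35.8), 10.5), (np.float64(-32.0), -7.7), (np.float64(2.5), 8.0), (np.float64(47.1), -6.5), (np.float64(47.4), 7.9)]
b [(np.float64(-52.1), 7.7), (np.float64(0.0), -6.4), (np.float64(0.5), 7.9), (np.float64(61.3), 0.6)]
c [(np.float64(-55.1), 6.8), (np.float64(-53.0), -7.5), (np.float64(-17.1), -6.3), (np.float64(-16.9), 8.0), (np.float64(-1.1), 0.7), (np.float64(14.8), -6.4), (np.float64(14.9), 7.9), (np.float64(43.5), -6.5), (np.float64(43.7), 7.8)]
14.72 [0.5466 0.1734 0.1005] [3.141 0.004 0.   ] [-0.89 -0.21  0.29] 0.002
```

c is on 5 (−1.1°). Now wheel a.

```bash
python3 -m crank '[[[0,0,0.4,0,0,0],[0,0,0.3,0,0,0],[0,0,0.1,0,0,0],[0,0,0.1,0,0,0],[0,0,0.08,0,0,0],[0,0,0.08,0,0,0],[0,0,0,0,0,0],[0,0,0,0,0,0]]]'| grep -E "pos|force: \["; python3 -m crank '[[[0.15,0,0,0,0,0],[0.15,0,0,0,0,0],[0.15,0,0,0,0,0],[0.15,0,0,0,0,0]]]'| grep -E "pos|force: \["; python3 -m crank '[[[0.15,0,0,0,0,0],[0.15,0,0,0,0,0],[0.15,0,0,0,0,0],[0.15,0,0,0,0,0]]]'| grep -E "pos|force: \[";  python3 - <<'E'
from ang import *
m=camera_model("wrist");dots(read_camera("wrist"),m);st()
E
```

```text
tool_pos: [0.5467, 0.1721, 0.091]
wrist_force: [-3.6, -1.3, 8.6]
tool_pos: [0.5519, 0.172, 0.091]
wrist_force: [-7.1, -3.4, 9.8]
tool_pos: [0.558, 0.1719, 0.091]
wrist_force: [-4.8, -2.4, 10.4]
a [(np.float64(8.5), -9.6), (np.float64(8.5), 8.5), (np.float64(30.4), 7.9)]
b [(np.float64(-65.6), 6.2), (np.float64(-47.3), 7.8), (np.float64(-0.1), -6.3), (np.float64(0.5), 8.0), (np.float64(61.1), 0.6)]
c [(np.float64(-53.4), -8.0), (np.float64(-17.1), -6.3), (np.float64(-16.9), 7.9), (np.float64(-1.0), 0.7), (np.float64(14.7), -6.5), (np.float64(14.9), 7.9), (np.float64(43.5), -6.5), (np.float64(43.6), 7.8)]
16.1 [0.5583 0.1719 0.0911] [ 3.14e+00  0.00e+00 -3.00e-03] [-5.95 -2.89 10.15] 0.002
```

```bash
python3 -m crank '[[[0.15,0,0,0,0,0],[0.15,0,0,0,0,0],[0.15,0,0,0,0,0],[0.15,0,0,0,0,0]]]'| grep -E "pos|force: \["; python3 -m crank '[[[0,0,-0.3,0,0,0],[0,0,-0.5,0,0,0],[-0.8,0,0,0,0,0],[-0.8,0,0,0,0,0],[0,0,0,0,0,0],[0,0,0,0,0,0]]]'| grep -E "pos|force: \["
python3 - <<'E'
from ang import *
m=camera_model("wrist");dots(read_camera("wrist"),m);st()
E
```

```text
tool_pos: [0.5639, 0.1719, 0.091]
wrist_force: [-6.6, -2.4, 9.4]
tool_pos: [0.5476, 0.173, 0.0974]
wrist_force: [-0.1, -0.4, 0.3]
a [(np.float64(-23.6), -8.8), (np.float64(-21.3), 9.1), (np.float64(12.4), -6.4), (np.float64(28.4), 0.7), (np.float64(44.5), 7.9)]
b [(np.float64(-53.0), 7.5), (np.float64(0.1), -6.4), (np.float64(0.4), 7.9), (np.float64(61.3), 0.6)]
c [(np.float64(-54.9), 6.6), (np.float64(-52.0), -7.5), (np.float64(-17.0), -6.3), (np.float64(-16.9), 7.9), (np.float64(-1.1), 0.7), (np.float64(14.8), -6.4), (np.float64(14.9), 7.9), (np.float64(43.6), -6.5), (np.float64(43.7), 7.9)]
16.98 [0.5481 0.173  0.0975] [ 3.141e+00  2.000e-03 -1.000e-03] [-0.47 -0.25 -0.68] 0.004
```

```bash
python3 -m crank '[[[0,0,0.4,0,0,0],[0,0,0.2,0,0,0],[0,0,0.1,0,0,0],[0,0,0.1,0,0,0],[0,0,0,0,0,0],[0,0,0,0,0,0]]]'| grep -E "pos|force: \["; python3 -m crank '[[[0.15,0,0,0,0,0],[0.15,0,0,0,0,0],[0.15,0,0,0,0,0],[0.15,0,0,0,0,0],[0.15,0,0,0,0,0],[0.15,0,0,0,0,0],[0.15,0,0,0,0,0],[0.15,0,0,0,0,0]]]'| grep -E "pos|force: \["
python3 - <<'E'
from ang import *
m=camera_model("wrist");dots(read_camera("wrist"),m);st()
E
```

```text
tool_pos: [0.5491, 0.1732, 0.0911]
wrist_force: [-3.1, -1.3, 9.2]
tool_pos: [0.56, 0.173, 0.091]
wrist_force: [-6.2, -1.1, 10.1]
a [(np.float64(12.9), 9.4), (np.float64(13.6), -8.8), (np.float64(39.7), -6.5), (np.float64(55.9), 0.7), (np.float64(68.4), 7.9)]
b [(np.float64(-57.6), 1.5), (np.float64(-52.4), 7.5), (np.float64(-0.1), -6.4), (np.float64(0.8), 8.0), (np.float64(61.0), 0.6)]
c [(np.float64(-53.7), -8.2), (np.float64(-17.1), -6.3), (np.float64(-16.9), 8.0), (np.float64(-1.1), 0.7), (np.float64(14.7), -6.5), (np.float64(15.0), 7.9), (np.float64(43.5), -6.5), (np.float64(43.6), 7.8)]
18.2 [0.5604 0.173  0.091 ] [ 3.141e+00  1.000e-03 -3.000e-03] [-5.98 -1.57 10.98] 0.001
```

```bash
python3 -m crank '[[[0.1,0,0,0,0,0],[0.05,0,0,0,0,0],[0,0,0,0,0,0],[0,0,-0.3,0,0,0],[0,0,-1.5,0,0,0],[-2,0,-2.5,0,0,0],[-2,0,0,0,0,0],[-2,0,0,0,0,0]]]'| grep -E "pos|force: \["; python3 -m crank '[[[0,4,0,0,0,0],[0,4,0,0,0,0],[0,0,0,0,0,0],[0,0,0,0,0,0],[0,0,0,0,0,0]]]'
python3 - <<'E'
from ang import *
m=camera_model("wrist");im=read_camera("wrist");cv2.imwrite("pics/w3.png",im);dots(im,m);s=st()
P=np.load("pose.npy");print(w2px(m,P[:3]+[-.0006,-.078+.00085,.11]))
E
```

```text
tool_pos: [0.5034, 0.1734, 0.1345]
wrist_force: [0.5, -0.1, 0.7]
time: 19.28
tool_pos: [0.5025, 0.093, 0.1328]
tcp_rot: [-3.141, 0.001, -0.0]
wrist_force: [0.1, 0.9, -0.1]
width: 0.002
grip_force: 0.0
a [(np.float64(-61.0), 1.0), (np.float64(-46.1), -6.3), (np.float64(-45.7), 7.9), (np.float64(-17.6), -6.3), (np.float64(-17.5), 8.0), (np.float64(14.1), -6.3), (np.float64(14.2), 8.1), (np.float64(43.1), -6.2), (np.float64(59.8), 1.1)]
b [(np.float64(-59.9), 0.9), (np.float64(-44.3), 8.1), (np.float64(0.3), -6.3), (np.float64(0.4), 8.0), (np.float64(61.1), 0.8)]
c [(np.float64(-55.4), 8.1), (np.float64(-55.3), -6.3), (np.float64(-17.1), -6.3), (np.float64(-17.0), 8.0), (np.float64(-1.1), 0.8), (np.float64(14.5), -6.4), (np.float64(14.9), 8.0), (np.float64(43.3), -6.3), (np.float64(43.7), 7.9)]
19.33 [0.5025 0.0935 0.1327] [-3.141e+00 -1.000e-03  0.000e+00] [-0.17  0.21 -0.74] 0.001
[460.5386621  143.59953875]
```

View pics/w3.png

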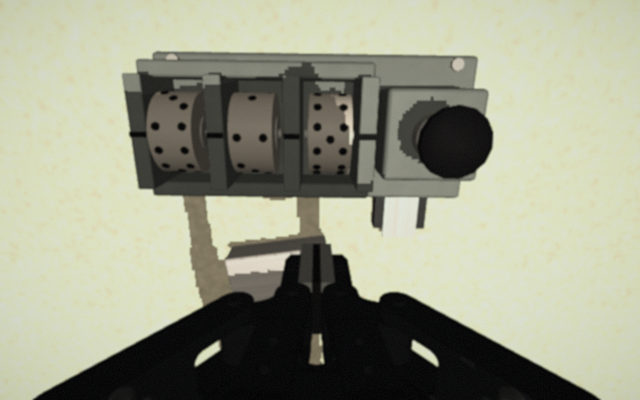

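The picture confirms 4-2-5: a at −1.7°, b at 0.3°, c at −1.1°. The plunger is at (456,142), near the predicted (460,144). Now to the plunger.

```bash
python3 -m crank '[[[1.8,2.4,0,0,0,0],[1.8,2.4,0,0,0,0],[1.75,2.4,0,0,0,0],[0,0,1,0,0,0],[0,0,0.8,0,0,0],[0,0,0.2,0,0,0],[0,0,0,0,0,0],[0,0,0,0,0,0]]]'| grep -E "pos|force: \["; python3 -m crank '[[[0,0,0.1,0,0,0],[0,0,0.1,0,0,0],[0,0,0.1,0,0,0],[0,0,0.1,0,0,0],[0,0,0,0,0,0],[0,0,0,0,0,0]]]'| grep -E "pos|force: \["
```

```text
tool_pos: [0.5548, 0.0222, 0.1122]
wrist_force: [-1.2, -0.0, -0.6]
tool_pos: [0.5561, 0.0213, 0.1093]
wrist_force: [-0.6, 1.3, 1.1]
```

```bash
for i in 1 2; do python3 -m crank '[[[0,0,0.1,0,0,0],[0,0,0.1,0,0,0],[0,0,0.1,0,0,0],[0,0,0,0,0,0],[0,0,0,0,0,0]]]'| grep -E "pos|force: \["; done
```

```text
tool_pos: [0.5561, 0.0211, 0.1062]
wrist_force: [-1.0, 1.1, 4.4]
tool_pos: [0.5562, 0.0212, 0.1034]
wrist_force: [-2.2, 2.0, 5.6]
```

```bash
for i in 1 2; do python3 -m crank '[[[0,0,0.1,0,0,0],[0,0,0,0,0,0],[0,0,0,0,0,0]]]'| grep -E "pos|force: \["; done
```

```text
tool_pos: [0.5561, 0.0212, 0.1026]
wrist_force: [-2.5, 2.2, 7.1]
tool_pos: [0.5562, 0.0212, 0.1018]
wrist_force: [-2.6, 1.7, 8.3]
```

```bash
for i in 1 2; do python3 -m crank '[[[0,0,0.07,0,0,0],[0,0,0,0,0,0],[0,0,0,0,0,0],[0,0,0,0,0,0]]]'| grep -E "pos|force: \["; done
```

```text
tool_pos: [0.5562, 0.0211, 0.1016]
wrist_force: [-3.8, 2.6, 12.2]
tool_pos: [0.5563, 0.0212, 0.1016]
wrist_force: [-5.6, 1.7, 16.4]
```

Hard stop reached at z ≈ 0.1016 with under 20 N, held for more than 0.3 s. I'll release and check.

```bash
python3 -m crank '[[[0,0,-0.15,0,0,0],[0,0,-0.3,0,0,0],[0,0,-0.5,0,0,0],[0,0,-1.5,0,0,0],[0,0,-2,0,0,0],[-1.5,-2,-0.5,0,0,0],[-1.5,-2,0,0,0,0],[-1.5,-2,0,0,0,0]]]'| grep -E "pos|force: \["; python3 -m crank '[[[0,0,0,0,0,0],[0,0,0,0,0,0],[0,0,0,0,0,0]]]'
python3 - <<'E'
from ang import *
m=camera_model("wrist");im=read_camera("wrist");cv2.imwrite("pics/w4.png",im);dots(im,m);s=st()
d=cv2.absdiff(read_camera("top"),cv2.imread("pics/top0.png")).max(2)
for n,(u,v) in dict(fa=(276,163),fb=(318,162),fc=(179,239),tin=(285,254),rack=(178,177),bot=(478,233),dish=(461,193),plunger=(321,208)).items(): print(n,d[v-12:v+13,u-12:u+13].mean())
E
```

```text
tool_pos: [0.5106, 0.0809, 0.1491]
wrist_force: [-0.2, 0.5, -0.7]
time: 23.42
tool_pos: [0.5109, 0.0806, 0.1486]
tcp_rot: [3.141, 0.002, -0.0]
wrist_force: [-0.2, -0.4, 0.0]
width: 0.002
grip_force: 0.0
a [(np.float64(-61.9), 0.8), (np.float64(-46.1), -6.4), (np.float64(-45.4), 7.9), (np.float64(-17.8), -6.3), (np.float64(-17.5), 8.0), (np.float64(14.0), -6.3), (np.float64(14.2), 8.1), (np.float64(42.9), -6.2), (np.float64(59.5), 1.0)]
b [(np.float64(-61.2), 1.0), (np.float64(-44.3), 8.0), (np.float64(0.1), -6.3), (np.float64(0.4), 8.0), (np.float64(61.2), 0.8)]
c [(np.float64(-55.0), -6.3), (np.float64(-55.0), 8.1), (np.float64(-17.2), -6.3), (np.float64(-17.0), 8.0), (np.float64(-1.2), 0.8), (np.float64(14.7), -6.4), (np.float64(14.9), 8.0), (np.float64(43.5), -6.4), (np.float64(43.6), 7.9)]
23.47 [0.5111 0.0804 0.1487] [3.141e+00 1.000e-03 0.000e+00] [ 0.41  0.04 -0.45] 0.001
fa 5.9728
fb 6.3392
fc 5.8688
tin 53.3552
rack 4.9136
bot 5.2288
dish 6.8896
plunger 27.4656
```

View pics/w4.png

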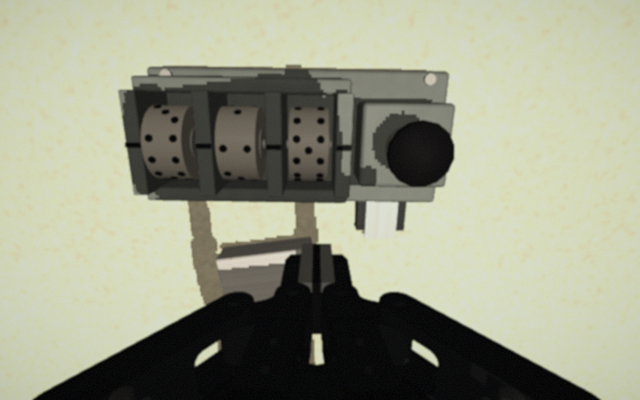

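The picture shows 4-2-5 at the index bars, the plunger up at (420,152), and the tin in place. The tin's difference in the top view comes from the arm covering it. The robot touches nothing.

```bash
python3 -c "
from workcell import *
print(finish_job())"
```

```text
the job is handed in; nothing more can be done
None
```

The wheels read 4-2-5 (each within about 2° of centre), the plunger was pushed to its stop, held and let up, measured force peaked at about 17 N, nothing else appeared moved, and the job was handed in at about 23.5 s; no verdict was returned.

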